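# Stand up the ear defenders and hang them on the bar

### The arm

A 6-joint arm with a two-finger parallel gripper is mounted at the origin on the work surface. World frame = base frame: x ahead of the robot, y to its left, z up, the work surface at z = 0. Lengths are in mm, angles in rad, forces in N, time in s.
With the tool pointing down it reaches from about 375 to 925 mm from the base axis. Payload 5.7 kg.
Tool frame: the origin (TCP) lies between the finger pads; the fingertips stand 22 mm ahead of it and the grasp point (between the pads) lies 3 mm ahead of it; x points along the fingers, y is the direction in which the jaws open and shut, and the axes are right-handed (so a half turn about x gives the same grasp; the last joint's range is limited). The gripper opens to 85 mm and grips with 20 to 120 N. Pads are 22 mm wide; open, the fingers measure 114 mm over their backs; the gripper's body (76 mm by 85 mm) begins 54 mm behind the grasp point. The pads swing forward as they close: fully open they stand 13 mm farther back than shut.
Start: joints at [1.047, 0.359, 1.51, -0, 1.272, -0.115], TCP at [238.496, 550.532, 253.267] pointing down, gripper open.
Joint ranges: [-2.97, 2.97], [-1.01, 2.36], [0.21, 2.38], [-0.96, 4.11], [0.2, 2.71], [-2.98, 2.98]. Speed limits (rad/s): [2.39, 2.39, 3.14, 3.14, 3.14, 3.14].

### API

Orientations are given as a rotation vector (axis times angle).
In Python, from workcell import state, read_camera, job_done gives the robot as it stands.
- The arm moves only by the tool send_rows, never from a script. Its argument "motion" is a list that holds one entry, the list of rows, each a list of 7 numbers: the finger opening in mm, from 0 to 85.4, then the shift along the tool's x, y, z in mm, then the turn, a rotation vector about the tool's x, y, z in degrees. In form: [[[claw, tx, ty, tz, wx, wy, wz], ...]]. A call has 1 to 5 rows; each row is the pose to reach, as a shift and turn from the pose commanded when the call began, along the tool's axes at that moment; what a row does not reach only later rows make up. A row lasts 1/12 s, in which the tool goes at most 41.7 mm and 7.16 degrees, less where a joint would pass 70% of its speed; a pose out of reach is approached as far as the arm can. A call with a gripper value outside its range is refused whole. The fingers move at their own pace and stop on an object; "force" is the grip in N (left out, the last holds). Time passes only in rows, so rows that repeat a pose let the fingers close. It gives the time, the measured TCP pose, the force and the opening at its end, in the units of the state.
- state(): the state, without advancing time (a new reading comes with each control period).
- read_camera(name): name is "side" or "top" or "wrist"; returns a dict with "img" (400x640x3 uint8, red, green, blue), "vfov" (degrees; the focal length in pixels is half the picture's height over the tangent of half this angle, whatever the lens; pixels are square), "cx", "cy" (the principal point, pixels), "dist_coeffs" ([k1, k2, p1, p2, k3] as OpenCV has them; the pictures are not rectified), "world_to_cam" (4x4, takes a point from world to camera coordinates). Camera axes: x right, y down, z forward; pixel columns grow to the right and rows downward; lengths in mm; the calibration is good to about 2 mm. A picture is of the moment at which its call begins. There is no depth.
- job_done(): hands the job in, once; it reports no verdict.
The state is a dict: "time_s": time; "joint_pos": joint angles; "dq": joint speeds; "joint_torque": joint torques, N m; "eef_pos": TCP position; "ee_rot": TCP orientation; "ft_force": force on the tool from outside, world axes, zero at the start; "ft_torque": the same for the moment, N m; "opening": finger opening in mm.
Only numpy, scipy, OpenCV 4.12 (cv2) and the standard library are available. Lean on these libraries where they do the work, as an engineer would, in place of code of your own. Each camera call takes 0.05 s, during which the arm holds its last target.

### The job

The ear defenders are lying on their side on the lab bench. Stand them upright on the white mat, on their two cups with the head pad up, and let go of them; then take them again by the head pad and hang them over the horizontal bar of the lab stands, near its middle, with the head pad resting on the bar and one cup hanging on each side of it. Leave the bottle, the stack of dishes and the beaker where they are.

Things in the scene. Friction and masses are not known exactly. Their poses are not given: they have to be found in the camera images.
- ear_mid (a point): Ear defenders, one rigid piece, about 0.2 kg: two block-shaped cups joined by an arched steel band with a thick head pad. Point midway between the cup centres. x: cup to cup; y: from cups to pad (up when standing); z: along the band's width. Starts lying on its side: z up, this point 27 mm above the bench, y roughly to the robot's left. 144 mm wide overall, 153 mm tall standing.
- ear_cup_a (a point): Centre of one cup (light grey shell, dark cushion inside), at x = -55 mm from ear_mid, same axes. Each cup is 34 (x) by 62 (y) by 54 (z) mm; the cups are 76 mm apart inside. Its flat underside is at y = -31 mm; it stands stably on both. The band, 5 mm thick and 18 mm wide (z), rises from the cup to y = 79 mm, then slopes inward to the pad.
- ear_cup_b (a point): Centre of the other, equal cup, at x = +55 mm from ear_mid, same axes.
- ear_pad (a point): Centre of the head pad, at y = +108 mm from ear_mid, same axes. A firm dark grey block 56 (x) by 28 (y) by 30 (z) mm; its inner face, which rests on the bar, is 14 mm from this point towards the cups, 125 mm above the cups' undersides; its top is 14 mm the other way.
- mat_top (a point): Centre of the upper face of the white heatproof mat, 200 (x) by 150 (y) by 6 mm, fixed flat on the bench; upper face 6 mm above the bench.
- rail_mid (a point): Middle of the axis of the horizontal steel bar, 144 mm above the bench, 12 mm thick (top at 150 mm); y along the bar. Rigid, fixed. Upright rods 165 mm high, 10 mm thick, and clamp blocks 26 mm high (y = 120 to 140 mm) hold it at y = +-130 mm, on green bases 160 (x) by 80 (y) by 10 mm. The bar is free between the clamps.
- bottle_mid (a point): Amber bottle, 66 mm wide, 150 mm high, loose, upright; point at its mid-height. Bystander.
- dishes_mid (a point): Stack of four closed round dishes (one body), 94 mm wide, 56 mm high, loose; point at its centre. Bystander.
- beaker_mid (a point): Glass beaker, 72 mm wide, 95 mm high, loose, upright; point at its mid-height. Bystander.

How it is judged (in metres and radians):
On the way, in this order (a step that is already met when the one before it is completed fails the run):
1. the ear defenders stand upright on the white mat on their two cups, let go and still (angle between ear_mid's own y axis and vertical below 0.12 rad and x of ear_mid in the frame of mat_top between -0.07 and 0.07 m and y of ear_mid in the frame of mat_top between -0.07 and 0.07 m and z of ear_mid in the frame of mat_top between 0.02 and 0.04 m and contact force between ear and mat above 0.5 N and contact force between the fingers and ear below 0.05 N and linear speed of ear below 0.03 m/s), for 0.2 s.
2. taken again by the head pad and lifted off the mat (distance between the grasp point and ear_pad below 0.05 m and contact force between the fingers and ear above 0.5 N and height (world z) of ear_mid above 0.06 m and contact force between ear and mat below 0.05 N), for 0.2 s.
At the end, for the whole second after the job is handed in: Ear defenders hang at rest on the bar by the head pad: pad centre 13-28 mm above the bar axis, within 30 mm sideways and 50 mm of the bar middle, pad up within 0.3 rad, square across the bar within 0.5 rad, a cup each side; bottle, dishes, beaker within 30 mm of their starts (z of ear_pad in the frame of rail_mid between 0.013 and 0.028 m and x of ear_pad in the frame of rail_mid between -0.03 and 0.03 m and y of ear_pad in the frame of rail_mid between -0.05 and 0.05 m and angle between ear_mid's own y axis and vertical below 0.3 rad and angle between the z axis of ear_mid and the y axis of rail_mid, either way round below 0.5 rad and contact force between ear and rail above 0.5 N and linear speed of ear below 0.03 m/s and distance of each of bottle_mid, dishes_mid, beaker_mid from where it was at the start of the episode below 0.03 m); the robot touches nothing.
It fails at once if the bottle is pushed away or knocked over (distance of bottle_mid from where it was at the start of the episode above 0.03 m).
It fails at once if the stack of dishes is pushed away or knocked over (distance of dishes_mid from where it was at the start of the episode above 0.03 m).
It fails at once if the beaker is pushed away or knocked over (distance of beaker_mid from where it was at the start of the episode above 0.03 m).
It also fails if it takes over 54 s, if anything falls off the work surface, if the arm or the gripper's body presses on something with over 40 N, if the wrist force passes 120 N, or if a joint passes its speed limit or range.

## Working session

There is one attempt and no reset: what is moved stays moved. The work goes in short steps, Python scripts to look and compute and a tool call to move; the robot and the scene stay as the last step left them, time stands still between calls to the robot, and variables do not carry over. Pictures are saved under pics/ and viewed, and the job is handed in when it is done.

Besides the shell and the picture viewer there is one more tool, called as name([rows], argument=value, ...), one row to a line, values as JSON. send_rows: Moves the arm, as the interface text tells. Its arguments: {"type":"object","properties":{"motion":{"type":"array","items":{"type":"array","items":{"type":"array","items":{"type":"number"}}}},"force":{"type":"number"}},"required":["motion"]}

```bash
ls; mkdir -p pics
cat > h.py <<'E'
import numpy as np, cv2
from workcell import state, read_camera
def snap(name,tag):
    c=read_camera(name); cv2.imwrite(f'pics/{tag}.png',c['img'][:,:,::-1]); return c
def K(c):
    f=200/np.tan(np.radians(c['vfov'])/2); return np.array([[f,0,c['cx']],[0,f,c['cy']],[0,0,1.]]),np.array(c['dist_coeffs'],float)
def ray(c,uv):
    k,d=K(c); p=cv2.undistortPoints(np.array(uv,float).reshape(-1,1,2),k,d).reshape(-1,2)
    T=np.array(c['world_to_cam']);R=T[:3,:3];t=T[:3,3]
    D=np.c_[p,np.ones(len(p))]@R; return -R.T@t,D
def onz(c,uv,z):
    o,D=ray(c,uv); return o+D*((z-o[2])/D[:,2])[:,None]
def proj(c,P):
    k,d=K(c);T=np.array(c['world_to_cam']);r,_=cv2.Rodrigues(T[:3,:3])
    return cv2.projectPoints(np.array(P,float).reshape(-1,1,3),r,T[:3,3],k,d)[0].reshape(-1,2)
E
python3 - <<'E'
from h import *
for n in ['side','top','wrist']:
    c=snap(n,n+'0'); print(n,c['vfov'],c['dist_coeffs'],np.round(c['world_to_cam'],3).tolist())
s=state();print({k:np.round(v,3).tolist() for k,v in s.items()})
E
```

```text
pics
side 49.736334520528146 [-0.09708157  0.          0.          0.          0.        ] [[-0.994, -0.106, 0.003, 585.965], [-0.061, 0.552, -0.832, 136.796], [0.087, -0.827, -0.555, 1088.718], [0.0, 0.0, 0.0, 1.0]]
top 55.09343526708767 [-0.08635947  0.          0.          0.          0.        ] [[0.008, -0.999, 0.032, -31.873], [-0.994, -0.011, -0.109, 581.023], [0.109, -0.031, -0.994, 956.048], [0.0, 0.0, 0.0, 1.0]]
wrist 63.116939663223725 [-0.0135934  0.         0.         0.         0.       ] [[0.397, 0.918, -0.004, -598.529], [0.87, -0.375, 0.32, -41.984], [0.292, -0.13, -0.948, 381.104], [0.0, 0.0, 0.0, 1.0]]
{'time_s': 0.15, 'joint_pos': [1.047, 0.359, 1.511, 0.0, 1.272, -0.115], 'dq': [0.002, -0.003, -0.003, 0.001, -0.001, 0.0], 'joint_torque': [-0.0, -52.803, -27.893, -0.0, 0.008, 0.0], 'eef_pos': [238.267, 550.131, 252.635], 'ee_rot': [0.32, 1.547, -0.322], 'ft_force': [0.258, 0.725, 0.229], 'ft_torque': [0.043, 0.01, 0.006], 'opening': 85.349}
```

View pics/side0.png

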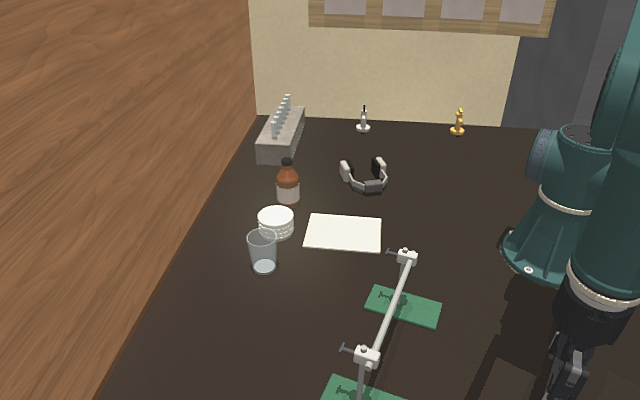

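View pics/top0.png

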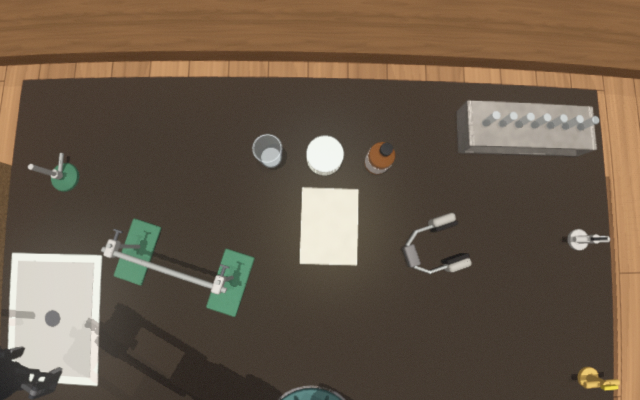

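View pics/wrist0.png

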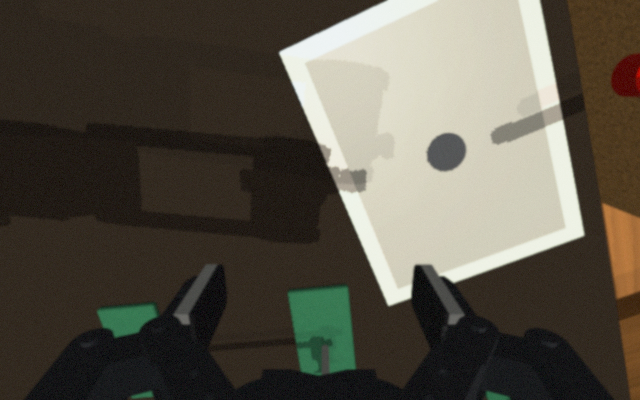

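The side and top views show the ear defenders at about (435,243) in the top picture, with the pad at (412,256) facing left. The mat is at (329,226) and the bar runs from (110,248) to (218,285). Next I'll enlarge these and measure.

Run:
```python
from h import *
c=read_camera('top'); s=read_camera('side')
im=c['img'][:,:,::-1]
a=cv2.resize(im[195:290,385:490],None,fx=6,fy=6,interpolation=cv2.INTER_CUBIC)
cv2.imwrite('pics/ear.png',a)
b=cv2.resize(im[210:325,90:265],None,fx=4,fy=4,interpolation=cv2.INTER_CUBIC)
cv2.imwrite('pics/bar.png',b)
# mat
g=c['img'].astype(int)
m=((g.min(2)>150)).astype(np.uint8); m[:, :290]=0; m[:180]=0; m[275:]=0; m[:,370:]=0
ct=max(cv2.findContours(m,0,2)[0],key=cv2.contourArea); r=cv2.minAreaRect(ct); bx=cv2.boxPoints(r)
P=onz(c,bx,6);print('mat',P.round(1).tolist(),P.mean(0).round(1))
# cups
m=((g.min(2)>110)).astype(np.uint8); m[:,:425]=0; m[:,480:]=0; m[:205]=0;m[280:]=0
for ct in cv2.findContours(m,0,2)[0]:
    if cv2.contourArea(ct)>30:
        r=cv2.minAreaRect(ct);print(r, onz(c,[r[0]],54).round(1), onz(c,cv2.boxPoints(r),54).round(1).tolist())
```

```text
mat [[436.2, 32.5, 6.0], [637.5, 28.8, 6.0], [634.6, -123.7, 6.0], [432.4, -116.9, 6.0]] [535.2 -44.8   6. ]
((448.08935546875, 267.7503967285156), (9.282166481018066, 46.318702697753906), 75.3236083984375) [[ 428.1 -345.    54. ]] [[424.7, -283.8, 54.0], [454.1, -401.4, 54.0], [431.3, -407.1, 54.0], [402.3, -289.6, 54.0]]
((439.29998779296875, 220.89999389648438), (8.221921920776367, 32.25522994995117), 71.56505584716797) [[ 546.9 -324.6   54. ]] [[543.5, -281.1, 54.0], [570.4, -362.2, 54.0], [550.3, -368.5, 54.0], [523.6, -287.5, 54.0]]
```

View pics/ear.png

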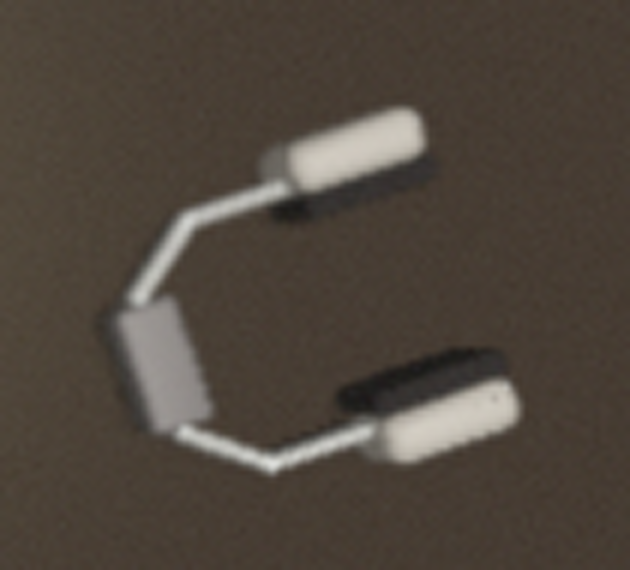

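View pics/bar.png

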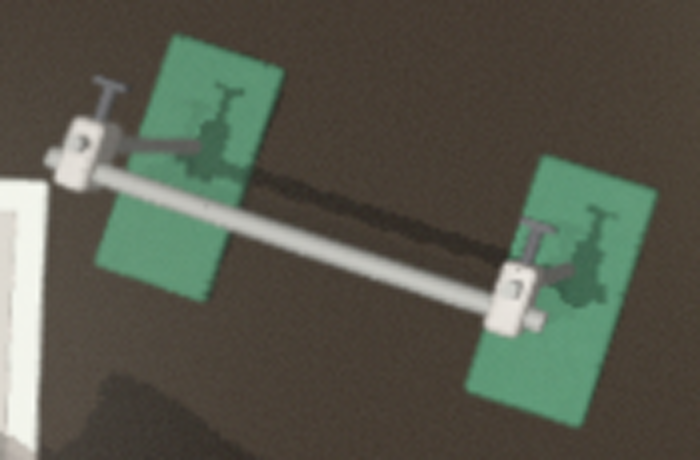

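```bash
cat >> h.py <<'E'
def up(p,s,o): return np.array(p,float)/s+np.array(o)-0.5+0.5/s
E
python3 - <<'E'
from h import *
c=read_camera('top'); s=read_camera('side')
f=lambda p:up(p,6,(385,195))
pad=onz(c,f([(118,318),(172,295),(212,408),(158,430)]),42); print('pad',pad.round(1).tolist(),pad.mean(0))
bc=onz(c,f([(187,215),(271,466)]),36); print('bandcorner',bc.round(1).tolist(), np.linalg.norm(bc[0]-bc[1]))
# shell outer edges at top z54 : 
sh=onz(c,f([(405,108),(425,150),(517,412),(410,463)]),54);print(sh.round(1).tolist())
g=lambda p:up(p,4,(90,210))
cl=onz(c,g([(85,153),(513,298)]),155);print('clamp',cl.round(1).tolist(),cl.mean(0),np.linalg.norm(cl[0]-cl[1]))
ba=onz(c,g([(110,177),(295,238),(480,300)]),146);print('bar',ba.round(1).tolist())
for q in ([(170,35),(283,70),(207,300),(95,263)],[(543,155),(657,190),(580,427),(467,390)]):
    P=onz(c,g(q),10);print('base',P.mean(0).round(1),P.round(0).tolist())
sb=proj(s,[[ba[1][0],ba[1][1],144],[535,-45,6],pad.mean(0)]);print('side proj',sb.round(1))
# side: bar clamps
o1,D1=ray(c,[g([(85,153)])[0],g([(513,298)])[0]])
E
```

```text
pad [[478.7, -235.5, 42.0], [488.6, -259.0, 42.0], [440.7, -275.7, 42.0], [431.4, -252.2, 42.0]] [ 459.87110552 -255.6067943    42.        ]
bandcorner [[523.1, -267.7, 36.0], [415.8, -302.9, 36.0]] 112.83985222983638
[[568.6, -358.9, 54.0], [550.6, -367.2, 54.0], [439.2, -404.9, 54.0], [418.0, -357.4, 54.0]]
clamp [[470.0, 454.2, 155.0], [394.1, 207.5, 155.0]] [432.04245554 330.85566591 155.        ] 258.10072595648114
bar [[456.7, 443.4, 146.0], [424.5, 334.3, 146.0], [391.8, 228.2, 146.0]]
base [462.  459.5  10. ] [[548.0, 477.0, 10.0], [526.0, 399.0, 10.0], [376.0, 443.0, 10.0], [398.0, 520.0, 10.0]]
base [386.2 210.5  10. ] [[473.0, 225.0, 10.0], [451.0, 150.0, 10.0], [299.0, 197.0, 10.0], [321.0, 270.0, 10.0]]
side proj [[392.7 301.6]
 [342.6 231.2]
 [371.9 181.8]]
```

Run:
```python
from h import *
s=read_camera('side'); im=s['img'][:,:,::-1].copy()
cv2.imwrite('pics/sear.png',cv2.resize(im[145:205,325:405],None,fx=8,fy=8,interpolation=cv2.INTER_CUBIC))
cv2.imwrite('pics/sbar.png',cv2.resize(im[235:385,330:450],None,fx=4,fy=4,interpolation=cv2.INTER_CUBIC))
```

```text
(no output)
```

View pics/sear.png

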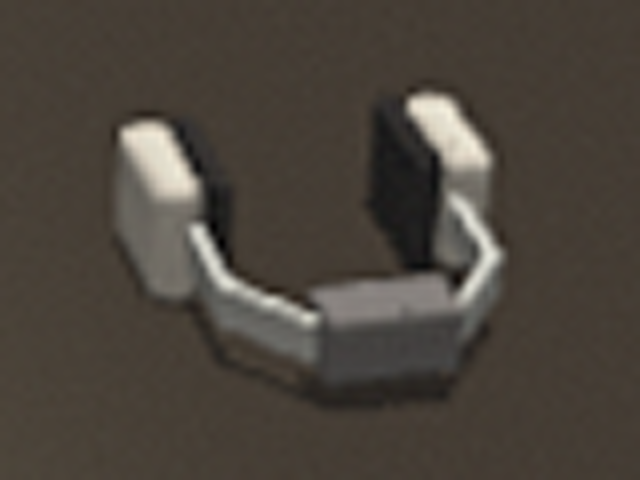

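View pics/sbar.png

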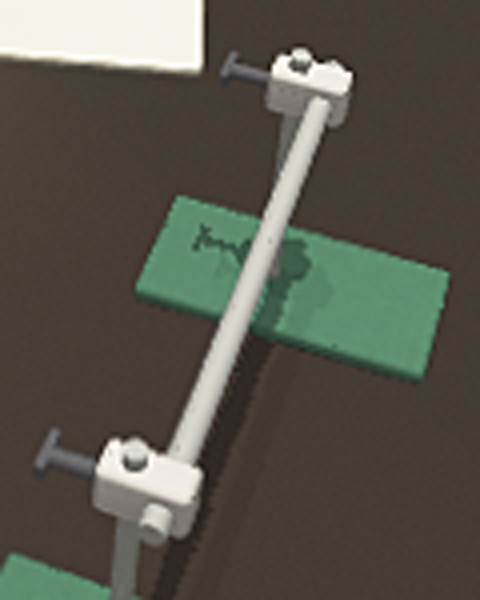

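```bash
cat >> h.py <<'E'
from scipy.spatial.transform import Rotation as Ro
def Rm(x,y):
    x=np.array(x,float);x/=np.linalg.norm(x);y=np.array(y,float);y-=x*(x@y);y/=np.linalg.norm(y)
    return Ro.from_matrix(np.c_[x,y,np.cross(x,y)])
def mv(pos,R=None,p0=None,R0=None):
    s=state();p=s['eef_pos'] if p0 is None else p0;R0=Ro.from_rotvec(s['ee_rot']) if R0 is None else R0
    R=R0 if R is None else R
    sh=R0.inv().apply(np.array(pos,float)-p);w=(R0.inv()*R).as_rotvec(degrees=True)
    print('shift',sh.round(1),'turn',w.round(1)); return sh,w
def show():
    s=state(); print(s['time_s'],'pos',np.round(s['eef_pos'],1),'q',np.round(s['joint_pos'],2),'F',np.round(s['ft_force'],1),'op',np.round(s['opening'],1)); print(Ro.from_rotvec(s['ee_rot']).as_matrix().round(3).T.tolist())
E
python3 - <<'E'
from h import *
show()
for sg in(1,-1):
    R=Rm([0,0,-1],[-.317*sg,.948*sg,0]); mv([560,150,250],R); mv([460,-255,150],R)
E
```

```text
0.4 pos [238.4 550.5 253.1] q [ 1.05  0.36  1.51  0.    1.27 -0.12] F [ 0.7 -0.4  0. ] op 85.4
[[-0.0, -0.0, -1.0], [0.397, 0.918, -0.0], [0.918, -0.397, -0.0]]
shift [   3.2 -239.6  454.2] turn [-41.9  -0.    0. ]
shift [ 103.3 -651.   523.5] turn [-41.9  -0.    0. ]
shift [   3.2 -239.6  454.2] turn [138.1   0.    0. ]
shift [ 103.3 -651.   523.5] turn [138.1   0.    0. ]
```

send_rows([
  [[85, 3, -240, 454, 36, 0, 0], [85, 3, -240, 454, 36, 0, 0], [85, 3, -240, 454, 36, 0, 0], [85, 3, -240, 454, 36, 0, 0], [85, 3, -240, 454, 36, 0, 0]],
], force=60)

```text
time_s: 0.82
eef_pos: [369.6, 386.5, 252.2]
ee_rot: [0.81, 1.415, -0.809]
ft_force: [0.8, -0.6, -0.1]
opening: 85.5
```

Run:
```python
from h import *
show()
R=Rm([0,0,-1],[.317,-.948,0]); mv([560,150,250],R); mv([560,-50,230],R);mv([460,-255,150],R)
```

```text
0.8167 pos [369.6 386.5 252.2] q [ 0.68  0.27  1.65 -0.    1.22  0.15] F [ 0.8 -0.6 -0.1] op 85.5
[[0.0, 0.0, -1.0], [0.862, 0.507, 0.0], [0.507, -0.862, 0.0]]
shift [  2.2  44.3 300.4] turn [102.  -0.  -0.]
shift [ 22.2 -57.1 472.8] turn [102.  -0.  -0.]
shift [ 102.1 -247.3  598.8] turn [102.  -0.  -0.]
```

send_rows([
  [[85, 22, -57, 473, 36, 0, 0], [85, 22, -57, 473, 36, 0, 0], [85, 22, -57, 473, 36, 0, 0], [85, 22, -57, 473, 36, 0, 0], [85, 22, -57, 473, 36, 0, 0]],
])

```text
time_s: 1.23
eef_pos: [453.6, 195.8, 242.6]
ee_rot: [1.279, 1.163, -1.278]
ft_force: [1.0, 0.1, -0.4]
opening: 85.1
```

Run:
```python
from h import *
show()
R=Rm([0,0,-1],[.317,-.948,0]); mv([460,-255,180],R)
```

```text
1.2333 pos [453.6 195.8 242.6] q [ 0.27  0.22  1.75 -0.    1.18  0.36] F [ 1.   0.1 -0.4] op 85.1
[[0.001, 0.0, -1.0], [0.996, -0.094, 0.001], [-0.094, -0.996, -0.0]]
shift [ 62.6  48.6 448.3] turn [66.1 -0.  -0. ]
```

send_rows([
  [[85, 62, 48, 448, 66, 0, 0], [85, 62, 48, 448, 66, 0, 0], [85, 62, 48, 448, 66, 0, 0], [85, 62, 48, 448, 66, 0, 0], [85, 62, 48, 448, 66, 0, 0]],
])

```text
time_s: 1.65
eef_pos: [456.8, -10.6, 214.1]
ee_rot: [1.717, 0.778, -1.715]
ft_force: [0.7, 1.2, 0.5]
opening: 84.9
```

Run:
```python
from h import *
show()
R=Rm([0,0,-1],[.317,-.948,0]); mv([460,-255,150],R)
```

```text
1.65 pos [456.8 -10.6 214.1] q [-0.17  0.2   1.86 -0.    1.09  0.54] F [0.7 1.2 0.5] op 84.9
[[0.001, -0.0, -1.0], [0.752, -0.659, 0.001], [-0.659, -0.752, -0.0]]
shift [ 64.2 163.4 181.8] turn [30.3 -0.  -0. ]
```

send_rows([
  [[85, 64, 163, 182, 30, 0, 0], [85, 64, 163, 182, 30, 0, 0], [85, 64, 163, 182, 30, 0, 0], [85, 64, 163, 182, 30, 0, 0], [85, 64, 163, 182, 30, 0, 0]],
])

```text
time_s: 2.07
eef_pos: [460.2, -212.4, 161.1]
ee_rot: [2.045, 0.337, -2.043]
ft_force: [1.1, 0.4, -0.1]
opening: 85.1
```

Run:
```python
from h import *
show()
R=Rm([0,0,-1],[.317,-.948,0]); mv([460,-255,100],R)
```

```text
2.0667 pos [ 460.2 -212.4  161.1] q [-0.57  0.34  1.82  0.    0.99  0.67] F [ 1.1  0.4 -0.1] op 85.1
[[0.001, -0.0, -1.0], [0.321, -0.947, 0.001], [-0.947, -0.321, -0.0]]
shift [61.1 40.3 14. ] turn [ 0.3 -0.  -0. ]
```

send_rows([
  [[85, 40, 37, 13, 0, 0, 0], [85, 40, 37, 13, 0, 0, 0], [85, 40, 37, 13, 0, 0, 0]],
])

```text
time_s: 2.32
eef_pos: [459.0, -250.9, 119.0]
ee_rot: [2.04, 0.344, -2.046]
ft_force: [0.6, 0.7, -0.3]
opening: 85.3
```

Run:
```python
from h import *
c=snap('wrist','w1');show()
R=Rm([0,0,-1],[.317,-.948,0]); mv([460,-255.5,35],R)
print(proj(c,[[460,-255.6,42],[478.7,-235.5,42],[488.6,-259.0,42], [440.7,-275.7,42], [431.4,-252.2,42]]))
```

```text
2.3667 pos [ 459.3 -249.3  120.2] q [-0.63  0.41  1.82  0.    0.91  0.61] F [-0.5  1.  -0.1] op 84.9
[[-0.003, 0.002, -1.0], [0.326, -0.945, -0.003], [-0.945, -0.326, 0.002]]
shift [85.2  6.4  1.2] turn [0.5 0.1 0.2]
[[325.73295032 224.76529212]
 [305.50742594 189.29548145]
 [345.94632869 186.69741126]
 [344.20569821 258.44207309]
 [307.05818941 259.91974866]]
```

View pics/w1.png

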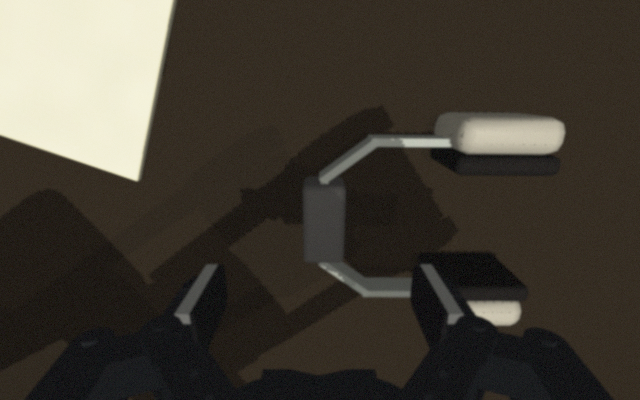

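send_rows([
  [[85, 40, 6, -1, 0, 0, 0], [85, 70, 6, -1, 0, 0, 0], [85, 85, 6, -1, 0, 0, 0], [85, 85, 6, -1, 0, 0, 0], [28, 85, 6, -1, 0, 0, 0]],
], force=60)

```text
time_s: 2.78
eef_pos: [463.2, -253.0, 36.9]
ee_rot: [2.039, 0.347, -2.041]
ft_force: [-0.2, 0.0, 0.6]
opening: 74.9
```

send_rows([
  [[10, 0, 0, 0, 0, 0, 0], [10, 0, 0, 0, 0, 0, 0], [10, 0, 0, 0, 0, 0, 0], [10, 0, 0, 0, 0, 0, 0], [10, 0, 0, 0, 0, 0, 0]],
], force=80)

```text
time_s: 3.2
eef_pos: [463.9, -254.9, 37.6]
ee_rot: [2.041, 0.342, -2.038]
ft_force: [-1.4, 2.2, 7.5]
opening: 26.5
```

Run:
```python
from h import *
show(); c=snap('wrist','w2')
```

```text
3.2 pos [ 463.9 -254.9   37.6] q [-0.63  0.55  1.86  0.    0.72  0.6 ] F [-1.4  2.2  7.5] op 26.5
[[0.002, -0.001, -1.0], [0.328, -0.945, 0.002], [-0.945, -0.328, -0.001]]
```

View pics/w2.png

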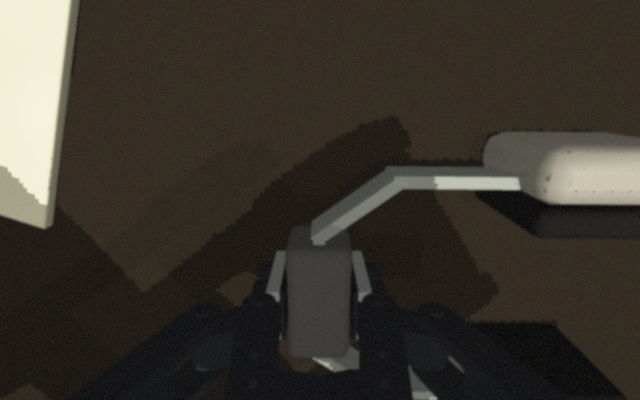

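send_rows([
  [[10, -40, 0, 0, 0, 0, 0], [10, -80, 0, 0, 0, 0, 0], [10, -120, -20, 0, 0, 0, -7], [10, -160, -40, 0, 0, 0, -14], [10, -190, -60, 0, 0, 0, -21]],
])

```text
time_s: 3.67
eef_pos: [444.9, -200.8, 224.0]
ee_rot: [-2.082, -0.751, 2.208]
ft_force: [1.5, -0.1, -2.7]
opening: 26.8
```

Run:
```python
from h import *
show(); 
R=Rm([.2,.98,0],[0,0,-1]); mv([500,-100,235],R)
```

```text
3.6667 pos [ 444.9 -200.8  224. ] q [-0.7   0.38  1.62  0.18  1.46  0.49] F [ 1.5 -0.1 -2.7] op 26.8
[[-0.113, 0.331, -0.937], [0.309, -0.884, -0.35], [-0.944, -0.329, -0.002]]
shift [ 16.8 -76.  -85.3] turn [ 18.7  26.8 -67.7]
```

send_rows([
  [[10, 16, -76, -85, 19, 27, -68], [10, 16, -76, -85, 19, 27, -68], [10, 16, -76, -85, 19, 27, -68], [10, 16, -76, -85, 19, 27, -68], [10, 16, -76, -85, 19, 27, -68]],
])

```text
time_s: 4.08
eef_pos: [501.0, -100.3, 232.9]
ee_rot: [-1.729, -0.957, 1.648]
ft_force: [-0.9, 0.1, -2.0]
opening: 26.6
```

Run:
```python
from h import *
show(); 
R=Rm([.2,.98,0],[0,0,-1]); mv([500,-100,235],R)
```

```text
4.0833 pos [ 501.  -100.3  232.9] q [-0.76  0.58  1.59  0.62  1.7   0.53] F [-0.9  0.1 -2. ] op 26.6
[[-0.011, 0.805, -0.593], [0.116, -0.588, -0.801], [-0.993, -0.078, -0.087]]
shift [-0.9 -2.   0.8] turn [  9.9  13.9 -35.6]
```

send_rows([
  [[10, 0, 0, 0, 10, 14, -35.5], [10, 0, 0, 0, 10, 14, -35.5], [10, 0, 0, 0, 10, 14, -35.5], [10, 0, 0, 0, 10, 14, -35.5], [10, 0, 0, 0, 10, 14, -35.5]],
])

```text
time_s: 4.5
eef_pos: [500.3, -102.4, 231.6]
ee_rot: [-1.34, -1.047, 1.11]
ft_force: [0.2, 0.6, -2.1]
opening: 26.7
```

Run:
```python
from h import *
show(); 
R=Rm([.2,.98,0],[0,0,-1]); mv([532,-50,200],R)
snap('side','s1');c=snap('top','t1')
```

```text
4.5 pos [ 500.3 -102.4  231.6] q [-0.91  0.85  1.67  0.92  1.91  0.47] F [ 0.2  0.6 -2.1] op 26.7
[[0.185, 0.981, -0.059], [0.001, -0.06, -0.998], [-0.983, 0.184, -0.012]]
shift [ 59.2  28.5 -21.1] turn [ 0.7  0.9 -3.4]
```

View pics/s1.png

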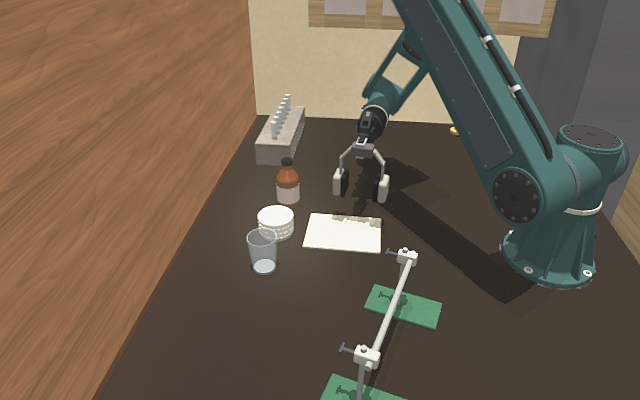

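View pics/t1.png

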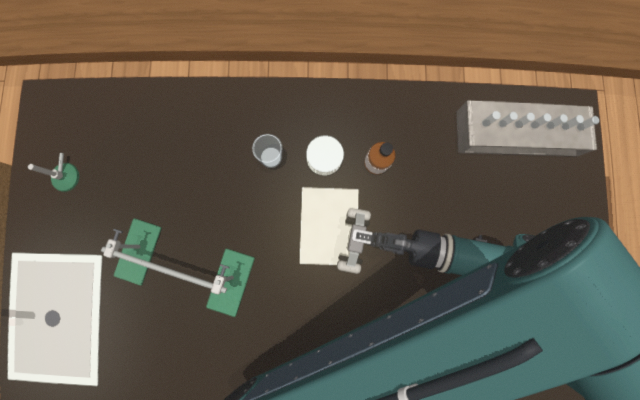

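send_rows([
  [[10, 30, 13, -10, 0.7, 0.9, -3.4], [10, 58, 25, -20, 0.7, 0.9, -3.4], [10, 58, 45, -20, 0.7, 0.9, -3.4], [10, 57, 60, -20, 0.7, 0.9, -3.4], [10, 57, 66, -20, 0.7, 0.9, -3.4]],
])

```text
time_s: 5.02
eef_pos: [530.3, -52.3, 161.5]
ee_rot: [-1.301, -1.062, 1.069]
ft_force: [0.6, -0.6, -2.8]
opening: 26.5
```

send_rows([
  [[10, 0, 0, 0, 0, 0, 0], [10, 0, 0, 0, 0, 0, 0]],
])

```text
time_s: 5.18
eef_pos: [530.2, -53.0, 163.6]
ee_rot: [-1.3, -1.062, 1.065]
ft_force: [-0.3, -1.0, -1.7]
opening: 26.3
```

Run:
```python
from h import *
show(); 
R=Rm([.2,.98,0],[0,0,-1]); mv([532,-50,148],R)
snap('side','s2')
```

```text
5.1833 pos [530.2 -53.  163.6] q [-0.82  0.99  1.69  0.99  1.83  0.38] F [-0.3 -1.  -1.7] op 26.3
[[0.196, 0.981, -0.004], [0.001, -0.004, -1.0], [-0.981, 0.196, -0.002]]
shift [ 3.4 15.6 -1.1] turn [ 0.1  0.3 -0.2]
```

View pics/s2.png

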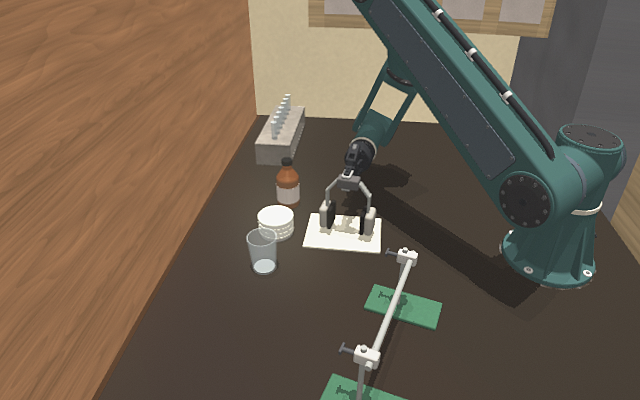

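Upright over the mat, with the cups around (328,215) and (368,222) in the side picture. I'll lower it until the force changes.

send_rows([
  [[10, 0, 6, 0, 0, 0, 0], [10, 0, 12, 0, 0, 0, 0], [10, 0, 15, 0, 0, 0, 0], [10, 0, 17, 0, 0, 0, 0], [10, 0, 17, 0, 0, 0, 0]],
])

```text
time_s: 5.65
eef_pos: [529.7, -52.8, 145.5]
ee_rot: [-1.297, -1.061, 1.063]
ft_force: [0.5, 0.5, -1.9]
opening: 26.7
```

send_rows([
  [[10, 0, 1, 0, 0, 0, 0], [10, 0, 2, 0, 0, 0, 0], [10, 0, 2, 0, 0, 0, 0]],
])

```text
time_s: 5.9
eef_pos: [529.4, -52.8, 145.3]
ee_rot: [-1.295, -1.064, 1.061]
ft_force: [-2.9, -2.1, 6.9]
opening: 26.8
```

send_rows([
  [[34, 0, 0, 0, 0, 0, 0], [40, 0, 0, 0, 0, 0, 0], [50, 0, 0, 0, 0, 0, 0], [55, 0, 0, 0, 0, 0, 0], [55, 0, 0, 0, 0, 0, 0]],
])

```text
time_s: 6.32
eef_pos: [529.9, -52.8, 143.6]
ee_rot: [-1.298, -1.061, 1.064]
ft_force: [0.5, 0.4, 0.4]
opening: 55.0
```

Run:
```python
from h import *
show(); snap('side','s3'); snap('wrist','w3')
```

```text
6.3167 pos [529.9 -52.8 143.6] q [-0.82  1.02  1.68  0.99  1.82  0.36] F [0.5 0.4 0.4] op 55.0
[[0.196, 0.981, -0.002], [-0.0, -0.002, -1.0], [-0.981, 0.196, 0.0]]
```

View pics/s3.png

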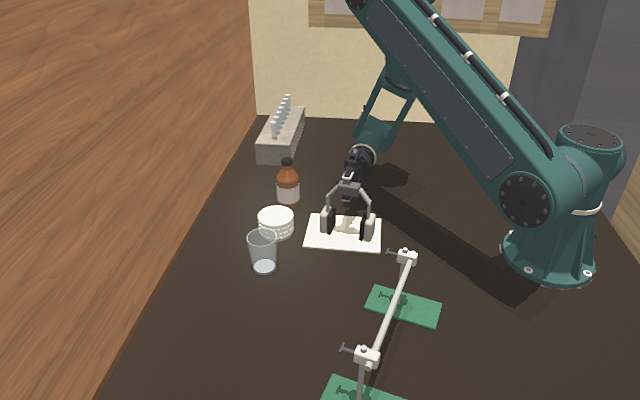

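View pics/w3.png

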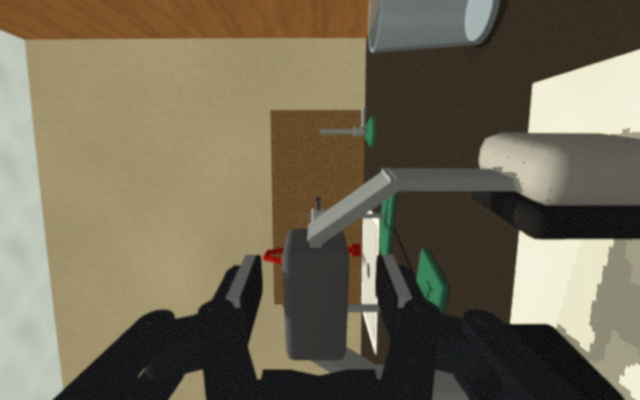

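send_rows([
  [[55, -10, 0, 0, 0, 0, 0], [55, -30, 0, 0, 0, 0, 0], [55, -60, 0, 0, 0, 0, 0], [55, -95, 0, 0, 0, 0, 0], [55, -130, 0, 0, 0, 0, 0]],
])

```text
time_s: 6.83
eef_pos: [503.6, -181.8, 144.1]
ee_rot: [-1.297, -1.061, 1.065]
ft_force: [1.2, 0.2, -1.0]
opening: 54.9
```

Run:
```python
from h import *
show(); c=snap('side','s4'); t=snap('top','t4')
im=t['img'][:,:,::-1]; cv2.imwrite('pics/t4z.png',cv2.resize(im[180:280,290:400],None,fx=6,fy=6,interpolation=cv2.INTER_CUBIC))
im=c['img'][:,:,::-1]; cv2.imwrite('pics/s4z.png',cv2.resize(im[150:260,295:405],None,fx=5,fy=5,interpolation=cv2.INTER_CUBIC))
```

```text
6.8333 pos [ 503.6 -181.8  144.1] q [-0.98  1.06  1.5   0.88  1.97  0.44] F [ 1.2  0.2 -1. ] op 54.9
[[0.196, 0.981, -0.002], [-0.001, -0.002, -1.0], [-0.981, 0.196, 0.001]]
```

View pics/t4z.png

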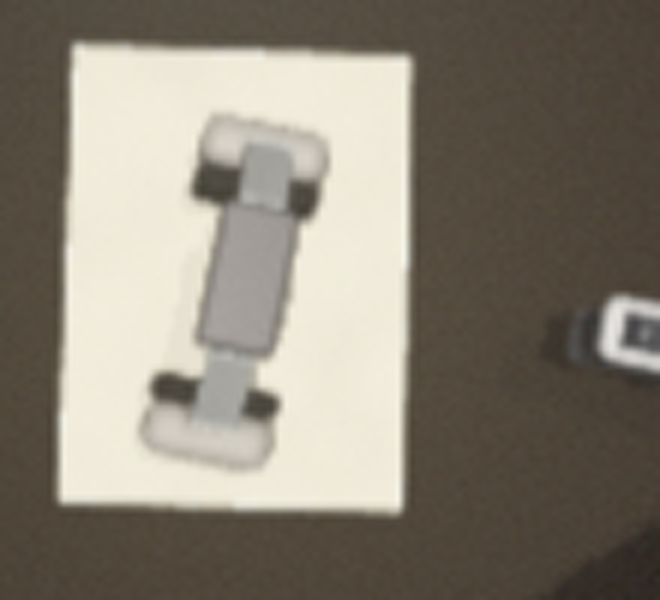

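View pics/s4z.png

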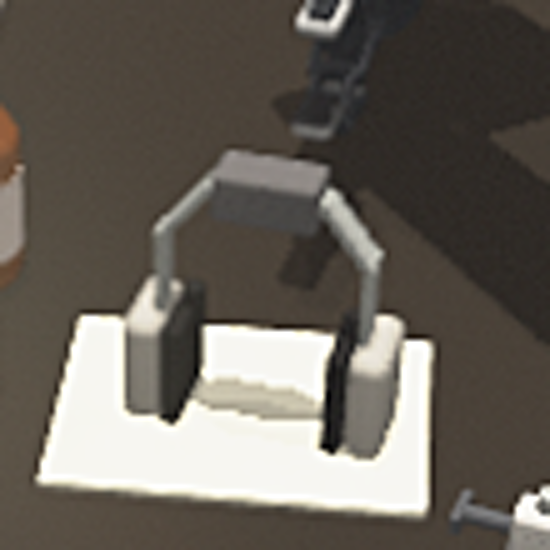

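Run:
```python
from h import *
t=read_camera('top')
P=onz(t,up([(222,205),(298,212),(275,357),(197,345)],6,(290,180)),159);print(P.round(1).tolist(),P.mean(0))
d=(P[0]+P[1]-P[2]-P[3]);print(np.degrees(np.arctan2(d[1],d[0])))
R=Rm([0,0,-1],[-.2,-.98,0]); mv([500,-150,290],R)
```

```text
[[552.6, -31.6, 159.0], [550.2, -60.1, 159.0], [496.1, -51.7, 159.0], [500.3, -22.7, 159.0]] [524.78015185 -41.50654726 159.        ]
-9.239040813956704
shift [  31.5 -146.6   10.6] turn [ 0.1 -0.1 89.8]
```

send_rows([
  [[55, 0, -42, 0, 0, 0, 7], [55, 0, -84, 0, 0, 0, 14], [55, 10, -126, 5, 0, 0, 21], [55, 20, -147, 10, 0, 0, 28], [55, 31, -147, 10, 0, 0, 35]],
])

```text
time_s: 7.4
eef_pos: [501.0, -147.9, 294.9]
ee_rot: [-1.681, -0.664, 1.509]
ft_force: [0.1, -0.3, -0.5]
opening: 54.8
```

Run:
```python
from h import *
show()
R=Rm([0,0,-1],[-.17,-.985,0]); mv([520,-90,280],R)
```

```text
7.4 pos [ 501.  -147.9  294.9] q [-0.88  0.49  1.59  0.7   1.74  0.76] F [ 0.1 -0.3 -0.5] op 54.8
[[0.164, 0.797, -0.581], [-0.11, -0.57, -0.814], [-0.98, 0.197, -0.005]]
shift [ 57.9 -23.   -7.2] turn [-1.3 -1.  54.5]
```

send_rows([
  [[70, 57, -23, -7, 0, 0, 54.5], [70, 57, -23, -7, 0, 0, 54.5], [70, 57, -23, -7, 0, 0, 54.5], [70, 57, -23, -7, 0, 0, 54.5], [70, 57, -23, -7, 0, 0, 54.5]],
])

```text
time_s: 7.82
eef_pos: [518.7, -89.3, 277.7]
ee_rot: [-1.992, -0.13, 1.925]
ft_force: [-0.6, 0.8, -0.9]
opening: 70.0
```

Run:
```python
from h import *
show()
R=Rm([0,0,-1],[-.17,-.985,0]); mv([525,-65,260],R)
```

```text
7.8167 pos [518.7 -89.3 277.7] q [-0.51  0.26  1.64  0.32  1.35  1.17] F [-0.6  0.8 -0.9] op 70.0
[[0.065, 0.315, -0.947], [-0.185, -0.929, -0.321], [-0.981, 0.195, -0.002]]
shift [ 24.9 -18.   -1.4] turn [-1.5 -0.3 18.7]
```

send_rows([
  [[70, 25, -18, -1, -1.5, 0, 18.7], [70, 25, -18, -1, -1.5, 0, 18.7], [70, 25, -18, -1, -1.5, 0, 18.7], [70, 25, -18, -1, -1.5, 0, 18.7]],
])

```text
time_s: 8.15
eef_pos: [524.2, -62.0, 259.1]
ee_rot: [-2.137, 0.173, 2.129]
ft_force: [-0.4, 1.8, -0.1]
opening: 70.1
```

Run:
```python
from h import *
show()
c=snap('wrist','w5')
print(proj(c,[[525,-41.5,159],[552.6, -31.6, 159.0], [550.2, -60.1, 159.0], [496.1, -51.7, 159.0], [500.3, -22.7, 159.0]]).round(1))
```

```text
8.15 pos [524.2 -62.  259.1] q [-0.25  0.25  1.66  0.    1.23  1.48] F [-0.4  1.8 -0.1] op 70.1
[[0.004, 0.003, -1.0], [-0.165, -0.986, -0.004], [-0.986, 0.165, -0.004]]
[[290.6 215.7]
 [269.2 181.5]
 [309.9 178.3]
 [311.3 249.1]
 [272.4 249.8]]
```

View pics/w5.png

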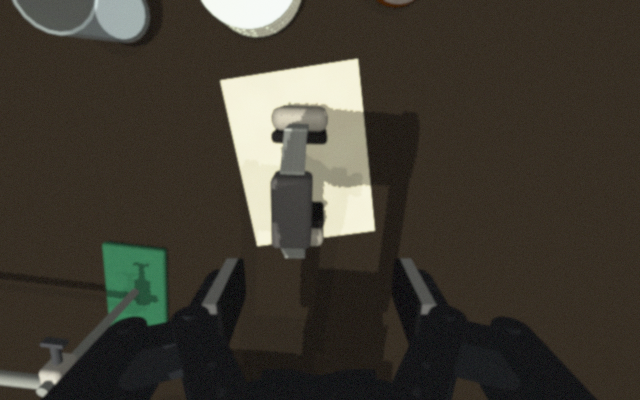

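Run:
```python
from h import *
R=Rm([0,0,-1],[-.165,-.986,0]); mv([529,-42.5,200],R); mv([529,-42.5,158],R)
```

```text
shift [ 59.1 -20.4  -1.1] turn [-0.  -0.2  0.4]
shift [101.1 -20.1  -1. ] turn [-0.  -0.2  0.4]
```

send_rows([
  [[70, 20, -20, -1, 0, 0, 0.3], [70, 50, -20, -1, 0, 0, 0.3], [70, 80, -20, -1, 0, 0, 0.3], [70, 100, -20, -1, 0, 0, 0.3], [70, 101, -20, -1, 0, 0, 0.3]],
])

```text
time_s: 8.62
eef_pos: [526.2, -45.6, 154.1]
ee_rot: [-2.124, 0.181, 2.134]
ft_force: [-1.1, -0.3, 0.0]
opening: 70.0
```

Run:
```python
from h import *
show()
c=snap('wrist','w6');snap('side','s6')
```

```text
8.6167 pos [526.2 -45.6 154.1] q [-0.22  0.37  1.77  0.    1.    1.52] F [-1.1 -0.3  0. ] op 70.0
[[-0.004, 0.004, -1.0], [-0.173, -0.985, -0.003], [-0.985, 0.173, 0.005]]
```

View pics/w6.png

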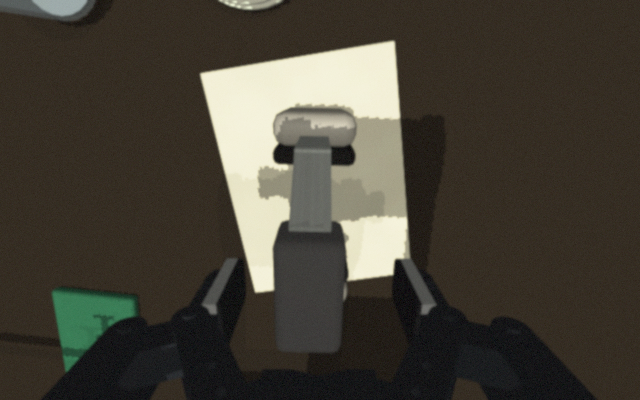

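View pics/s6.png

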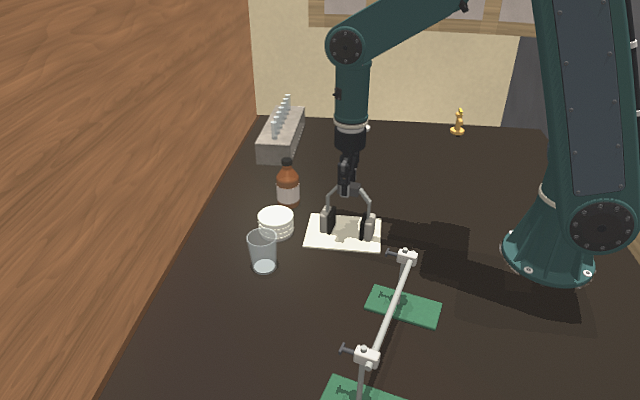

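send_rows([
  [[70, -4, -4, -3, 0, 0, 0], [70, -4, -4, -3, 0, 0, 0]],
])

```text
time_s: 8.88
eef_pos: [535.9, -42.7, 164.6]
ee_rot: [-2.14, 0.184, 2.121]
ft_force: [0.7, 0.1, 0.2]
opening: 70.0
```

send_rows([
  [[40, 0, 0, 0, 0, 0, 0], [30, 0, 0, 0, 0, 0, 0], [15, 0, 0, 0, 0, 0, 0], [15, 0, 0, 0, 0, 0, 0], [15, 0, 0, 0, 0, 0, 0]],
], force=70)

```text
time_s: 9.3
eef_pos: [534.3, -42.4, 163.4]
ee_rot: [-2.138, 0.183, 2.125]
ft_force: [-0.3, -1.6, 6.0]
opening: 28.5
```

send_rows([
  [[15, 0, 0, 0, 0, 0, 0], [15, 0, 0, 0, 0, 0, 0], [15, 0, 0, 0, 0, 0, 0]],
])

```text
time_s: 9.55
eef_pos: [534.3, -42.4, 163.4]
ee_rot: [-2.138, 0.183, 2.125]
ft_force: [-1.3, -0.9, 6.0]
opening: 28.5
```

Run:
```python
from h import *
show()
c=snap('wrist','w7');show()
```

```text
9.55 pos [534.3 -42.4 163.4] q [-0.21  0.37  1.76  0.    1.01  1.53] F [-1.3 -0.9  6. ] op 28.5
[[0.006, -0.0, -1.0], [-0.171, -0.985, -0.001], [-0.985, 0.171, -0.006]]
9.6 pos [534.3 -42.4 163.4] q [-0.21  0.37  1.76  0.    1.01  1.53] F [-0.8 -1.4  5.5] op 28.6
[[0.006, 0.0, -1.0], [-0.171, -0.985, -0.001], [-0.985, 0.171, -0.006]]
```

View pics/w7.png

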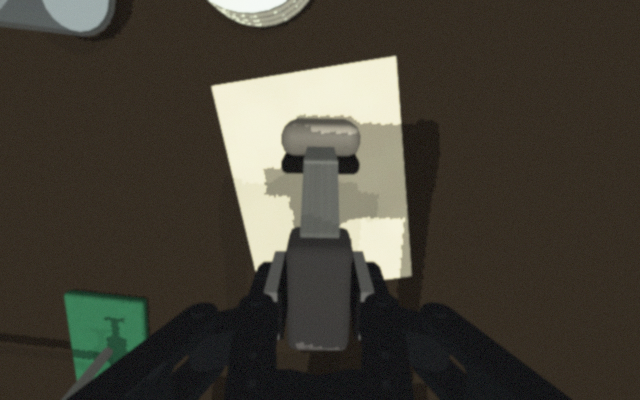

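send_rows([
  [[50, 0, 0, 0, 0, 0, 0], [50, 0, 0, 0, 0, 0, 0], [50, 3, 0, 4, 0, 0, 0], [50, 5, 0, 4, 0, 0, 0], [50, 5, 0, 4, 0, 0, 0]],
])

```text
time_s: 10.02
eef_pos: [528.9, -41.4, 156.6]
ee_rot: [-2.134, 0.183, 2.128]
ft_force: [0.3, -1.1, -0.6]
opening: 49.8
```

send_rows([
  [[50, 0, 0, 0, 0, 0, 0], [15, 0, 0, 0, 0, 0, 0], [15, 0, 0, 0, 0, 0, 0], [15, 0, 0, 0, 0, 0, 0], [15, 0, 0, 0, 0, 0, 0]],
], force=70)

```text
time_s: 10.43
eef_pos: [530.3, -41.8, 157.6]
ee_rot: [-2.137, 0.183, 2.125]
ft_force: [0.4, -0.3, 2.6]
opening: 28.3
```

send_rows([
  [[15, 0, 0, 0, 0, 0, 0], [15, 0, 0, 0, 0, 0, 0]],
])

```text
time_s: 10.6
eef_pos: [530.3, -41.7, 157.6]
ee_rot: [-2.137, 0.183, 2.126]
ft_force: [1.4, -1.3, 3.0]
opening: 28.7
```

send_rows([
  [[15, -20, 0, 0, 0, 0, 0], [15, -55, 0, 0, 0, 0, 0], [15, -95, 0, 0, 0, 0, 0], [15, -135, 0, 0, 0, 0, 0], [15, -170, 0, 0, 0, 0, 0]],
])

```text
time_s: 11.02
eef_pos: [528.5, -41.4, 329.2]
ee_rot: [-2.135, 0.182, 2.127]
ft_force: [1.1, 0.6, -2.5]
opening: 28.6
```

Run:
```python
from h import *
show();snap('side','s8');snap('wrist','w8')
R=Rm([0,0,-1],[-.291,-.957,0]); mv([500,150,345],R);mv([424,334,345],R)
```

```text
11.0167 pos [528.5 -41.4 329.2] q [-0.21  0.19  1.55  0.    1.39  1.53] F [ 1.1  0.6 -2.5] op 28.6
[[0.004, 0.001, -1.0], [-0.171, -0.985, -0.001], [-0.985, 0.171, -0.004]]
shift [ -12.3 -183.8   64.4] turn [ 7.1 -0.9  0.1]
shift [ -13.8 -352.1  170.7] turn [ 7.1 -0.9  0.1]
```

View pics/s8.png

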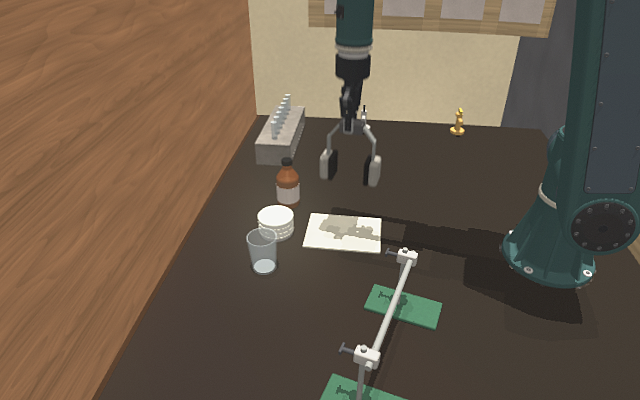

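View pics/w8.png

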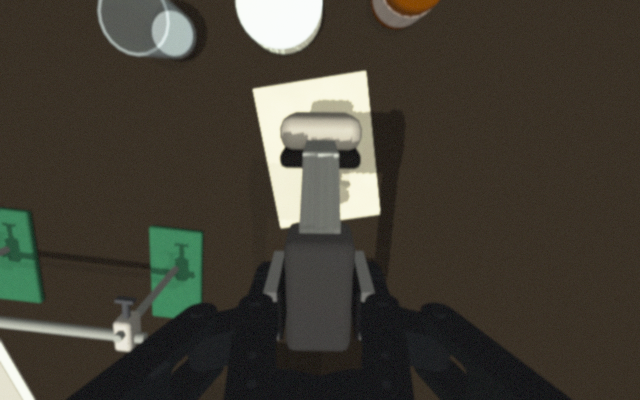

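send_rows([
  [[15, -8, -35, 16, 2, 0, 0], [15, -14, -71, 34, 4, 0, 0], [15, -14, -106, 51, 6, 0, 0], [15, -14, -141, 68, 7, -0.5, 0], [15, -14, -176, 85, 7, -0.5, 0]],
])

```text
time_s: 11.53
eef_pos: [473.8, 147.7, 339.9]
ee_rot: [-2.055, 0.306, 2.069]
ft_force: [0.7, 0.4, -2.1]
opening: 28.7
```

Run:
```python
from h import *
show()
R=Rm([0,0,-1],[-.291,-.957,0]); mv([424,334,345],R)
```

```text
11.5333 pos [473.8 147.7 339.9] q [0.16 0.14 1.6  0.   1.41 2.03] F [ 0.7  0.4 -2.1] op 28.7
[[-0.007, 0.002, -1.0], [-0.292, -0.957, -0.0], [-0.957, 0.292, 0.007]]
shift [  -4.4 -163.7  102. ] turn [-0.   0.4  0. ]
```

send_rows([
  [[15, -4, -33, 20, 0, 0.3, 0], [15, -4, -66, 41, 0, 0.3, 0], [15, -4, -99, 61, 0, 0.3, 0], [15, -4, -140, 88, 0, 0.3, 0], [15, -4, -164, 102, 0, 0.3, 0]],
])

```text
time_s: 11.95
eef_pos: [423.1, 334.8, 344.3]
ee_rot: [-2.062, 0.305, 2.065]
ft_force: [0.8, 0.0, -2.0]
opening: 28.5
```

send_rows([
  [[15, 0, 0, 0, 0, 0, 0], [15, 0, 0, 0, 0, 0, 0]],
])

```text
time_s: 12.12
eef_pos: [423.8, 334.0, 344.2]
ee_rot: [-2.064, 0.303, 2.067]
ft_force: [1.0, 0.5, -1.8]
opening: 28.4
```

Run:
```python
from h import *
show()
for n in('side','wrist','top'): snap(n,n[0]+'9')
R=Rm([0,0,-1],[-.291,-.957,0]); mv([424,334,345],R)
```

```text
12.1167 pos [423.8 334.  344.2] q [0.54 0.2  1.51 0.   1.44 2.4 ] F [ 1.   0.5 -1.8] op 28.4
[[-0.001, -0.001, -1.0], [-0.286, -0.958, 0.001], [-0.958, 0.286, 0.001]]
shift [-0.1 -2.   1.8] turn [ 0.  0. -0.]
```

View pics/s9.png

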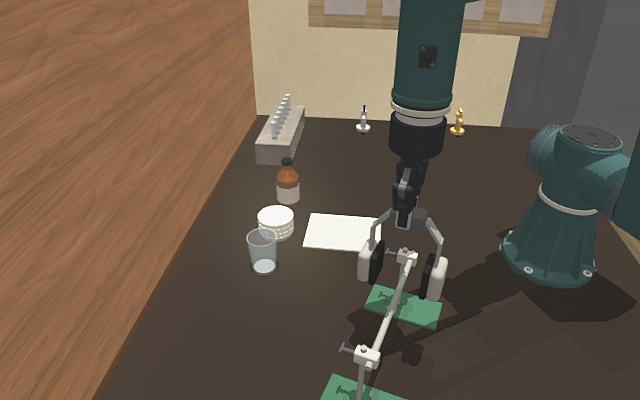

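View pics/w9.png

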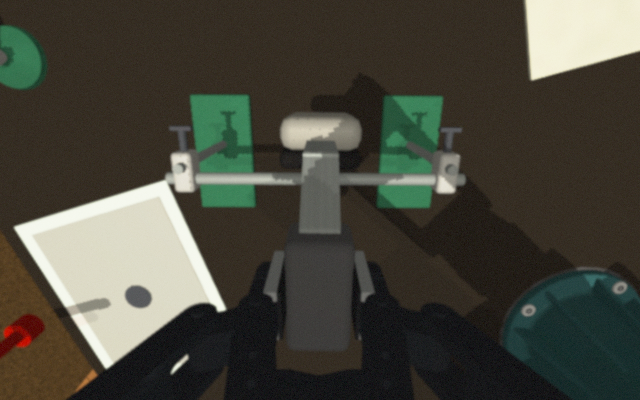

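View pics/t9.png

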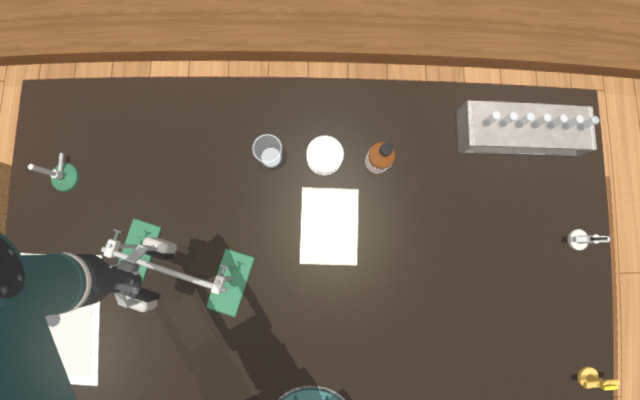

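Run:
```python
from h import *
c=read_camera('wrist')
u=np.array([.291,.957,0])
m=np.array([424.3,334.5,144])
print(proj(c,[m,m+130*u,m-130*u]).round(1))
print(onz(c,[(207,179),(420,179),(315,179),(183,170),(447,172)],150).round(1))
```

```text
[[315.4 178.6]
 [187.6 178.6]
 [443.  178.6]]
[[456.9 437.7 150. ]
 [395.  234.1 150. ]
 [425.5 334.5 150. ]
 [472.4 456.8 150. ]
 [394.3 207.  150. ]]
```

send_rows([
  [[15, 30, -1, 1, 0, 0, 0], [15, 65, -1, 1, 0, 0, 0], [15, 100, -1, 1, 0, 0, 0], [15, 135, -1, 1, 0, 0, 0], [15, 155, -1, 1, 0, 0, 0]],
])

```text
time_s: 12.73
eef_pos: [423.6, 331.6, 187.5]
ee_rot: [-2.06, 0.31, 2.065]
ft_force: [-0.2, 0.1, -2.2]
opening: 28.9
```

send_rows([
  [[15, 2, 0, 0, 0, 0, 0], [15, 5, 0, 0, 0, 0, 0], [15, 8, 0, 0, 0, 0, 0], [15, 8, 0, 0, 0, 0, 0]],
])

```text
time_s: 13.07
eef_pos: [426.1, 334.4, 184.1]
ee_rot: [-2.065, 0.303, 2.059]
ft_force: [0.8, 0.3, -2.2]
opening: 28.5
```

Run:
```python
from h import *
show()
for n in('side','wrist'): c=snap(n,n[0]+'10')
c=snap('side','s10');im=c['img'][:,:,::-1]; cv2.imwrite('pics/s10z.png',cv2.resize(im[200:380,320:460],None,fx=4,fy=4,interpolation=cv2.INTER_CUBIC)[:600])
```

```text
13.0667 pos [426.1 334.4 184.1] q [0.54 0.35 1.72 0.   1.07 2.4 ] F [ 0.8  0.3 -2.2] op 28.5
[[0.003, 0.002, -1.0], [-0.291, -0.957, -0.003], [-0.957, 0.291, -0.003]]
```

View pics/s10z.png

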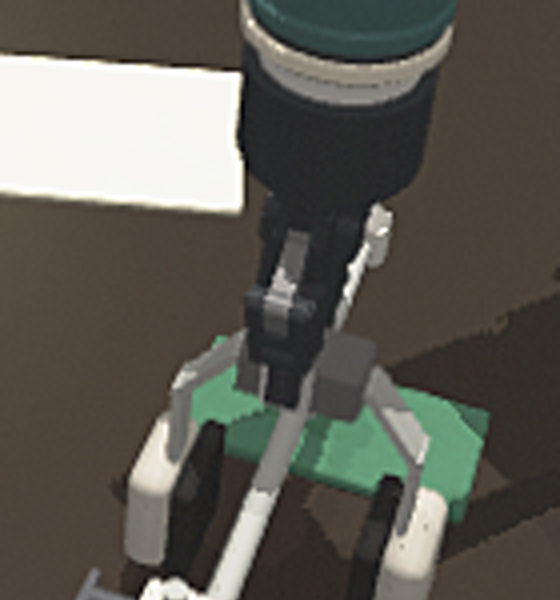

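send_rows([
  [[15, 2, 0, 0, 0, 0, 0], [15, 4, 0, 0, 0, 0, 0], [15, 6, 0, 0, 0, 0, 0], [15, 6, 0, 0, 0, 0, 0]],
])

```text
time_s: 13.55
eef_pos: [424.7, 334.2, 176.6]
ee_rot: [-2.064, 0.304, 2.062]
ft_force: [0.1, 1.0, -1.7]
opening: 28.7
```

send_rows([
  [[15, 1, 0, 0, 0, 0, 0], [15, 1.5, 0, 0, 0, 0, 0], [15, 1.5, 0, 0, 0, 0, 0]],
])

```text
time_s: 13.8
eef_pos: [424.8, 334.2, 176.4]
ee_rot: [-2.064, 0.304, 2.062]
ft_force: [-2.8, -2.0, 9.6]
opening: 28.8
```

send_rows([
  [[32, 0, 0, 0, 0, 0, 0], [36, 0, 0, 0, 0, 0, 0], [42, 0, 0, 0, 0, 0, 0], [50, 0, 0, 0, 0, 0, 0], [50, 0, 0, 0, 0, 0, 0]],
])

```text
time_s: 14.22
eef_pos: [424.8, 334.2, 175.2]
ee_rot: [-2.064, 0.305, 2.062]
ft_force: [0.8, 0.1, -0.2]
opening: 50.0
```

Run:
```python
from h import *
show()
c=snap('wrist','w11')
```

```text
14.2167 pos [424.8 334.2 175.2] q [0.54 0.36 1.73 0.   1.05 2.4 ] F [ 0.8  0.1 -0.2] op 50.0
[[0.001, 0.001, -1.0], [-0.29, -0.957, -0.001], [-0.957, 0.29, -0.001]]
```

View pics/w11.png

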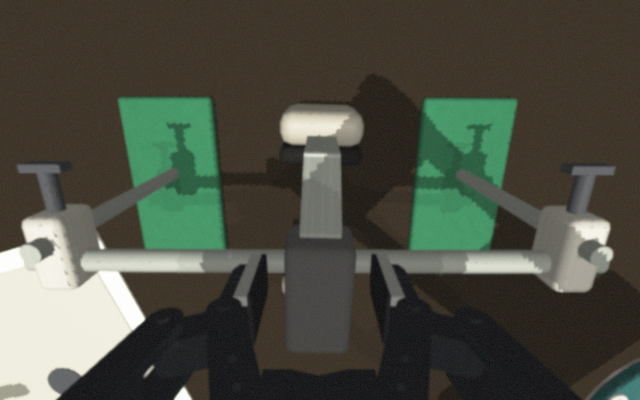

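send_rows([
  [[50, -8, 0, 0, 0, 0, 0], [50, -25, 0, 0, 0, 0, 0], [50, -55, 0, 0, 0, 0, 0], [50, -90, 0, 0, 0, 0, 0], [50, -125, 0, 0, 0, 0, 0]],
])

```text
time_s: 14.68
eef_pos: [424.2, 333.7, 301.8]
ee_rot: [-2.063, 0.305, 2.063]
ft_force: [0.7, 1.3, 0.3]
opening: 50.0
```

send_rows([
  [[50, -30, 0, 30, 0, 0, 0], [50, -40, 0, 60, 0, 0, 0], [50, -40, 0, 60, 0, 0, 0], [50, -40, 0, 60, 0, 0, 0], [50, -40, 0, 60, 0, 0, 0]],
])

```text
time_s: 15.1
eef_pos: [367.3, 351.3, 340.3]
ee_rot: [-2.065, 0.304, 2.062]
ft_force: [0.0, 0.1, 0.4]
opening: 50.0
```

Run:
```python
from h import *
show()
c=snap('wrist','w12'); t=snap('top','t12')
c=snap('side','s12');im=c['img'][:,:,::-1]; cv2.imwrite('pics/s12z.png',cv2.resize(im[200:350,320:460],None,fx=4,fy=4,interpolation=cv2.INTER_CUBIC)[:600])
```

```text
15.1 pos [367.3 351.3 340.3] q [ 0.63  0.15  1.58 -0.    1.41  2.49] F [0.  0.1 0.4] op 50.0
[[0.002, 0.001, -1.0], [-0.289, -0.957, -0.001], [-0.957, 0.289, -0.001]]
```

View pics/w12.png

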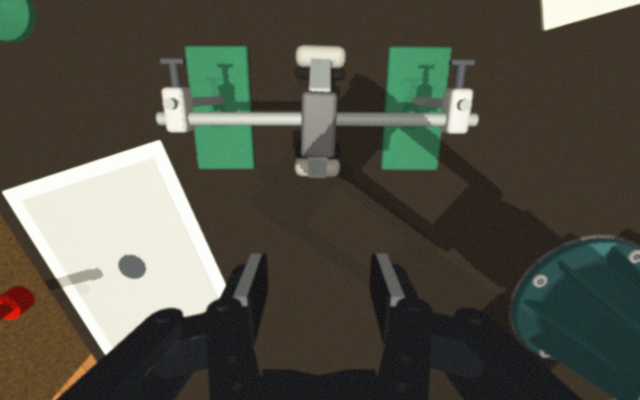

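View pics/s12z.png

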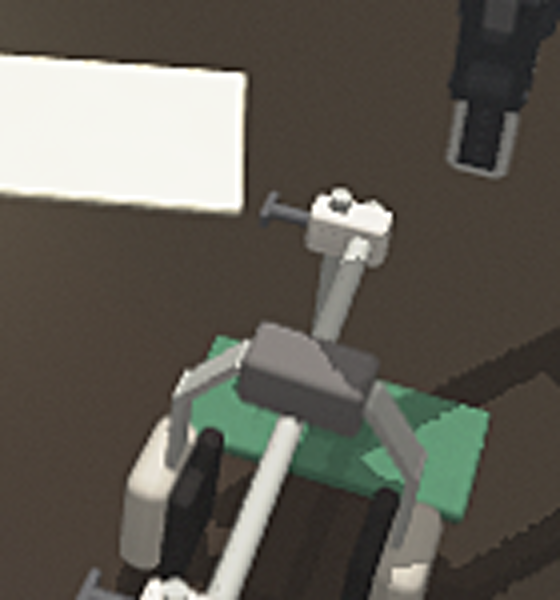

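View pics/t12.png

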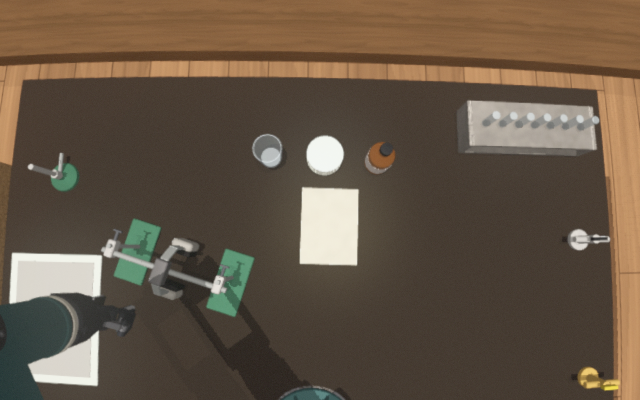

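Run:
```python
from h import *
c=read_camera('wrist')
P=onz(c,[(319.5,125)],178)[0];d=P-[425,334.5,178];u=np.array([.291,.957,0]);v=np.array([.957,-.291,0]);print(P.round(1),'along',d@u,'side',d@v)
a=read_camera('wrist')['img'].astype(int);b=c['img'].astype(int);print('mean diff',abs(a-b)[40:180,290:350].mean(),abs(a-b)[200:240,280:340].mean())
```

```text
[420.4 333.6 178. ] along -2.171772281796081 side -4.150051249258177
mean diff 2.2851984126984126 2.622916666666667
```

The pad is about 2 mm along and 4 mm sideways from the bar middle. The difference between two pictures is no more than noise, so it is at rest. I'm handing in the job.

```bash
python3 -c "
from workcell import job_done; print(job_done())"
```

```text
the job is handed in; nothing more can be done
None
```

The ear defenders now hang over the bar near its middle by the head pad, with one cup on each side, and the job is handed in at about 15 s of the 54 s allowed. No verdict was reported.

- **Standing on the mat:** I gripped the head pad as they lay, lifted, turned them upright and set them on the mat. After letting go and backing away, both the side and top views showed them standing on their two cups.
- **Hanging:** I took the pad again from above, lifted clear, carried them over the bar and lowered until the bar took the load. I then opened the fingers and moved the gripper away.
- **Final position:** The wrist camera put the pad about 2 mm along and 4 mm sideways from the bar middle. They looked upright and square to the bar. Two pictures in a row differed only by noise, so they were at rest.
- **Bystanders:** The bottle, dishes and beaker were in the same places in the last top picture as in the first. I judged this by eye and did not measure it.

Two checks disagreed. The top camera and the arm's own position differed by about 7 mm on where the pad stood on the mat. The first regrasp from above also sat about 5 mm high. I used the wrist camera to settle the first, and reopened and gripped lower before lifting to fix the second.

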